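# Gather the hose collars in the corner of the tote

### The job

Put the stray steel collar from the bench into the tote with the other four. Then take the tote by its bar handle and tip it up, its far corner staying down on the bench, until all five collars have slid together into the corner opposite the handle, and finish while still holding the tote tilted like that. Spill nothing, and leave the tape dispenser, the pipe elbow and the screwdriver where they are.

Things in the scene. Friction and masses are not known exactly. Their poses are not given: they have to be found in the camera images.
- tote: Grey open tote, loose on the bench, 220 x 150 x 55 mm high outside, walls and floor 4 mm, 0.25 to 0.5 kg. Origin: centre of the underside; x along the long side, z up. Handle over its (-x, -y) corner, on the robot's side, up to 55 degrees to left or right. Collars shall gather at (+x, +y). Raised by the handle it pivots on the outer foot corner (110, 75, 0) mm, which grips the bench.
- handle (a point): Middle of the handle's level bar: round steel, 10 mm thick, 68 mm long, at (-131, -89, 90) mm in the tote's frame: 25 mm outside the corner, 35 mm above the rim, free all round. Bar runs along tote (0.563, -0.826, 0); close on it along the diagonal (0.826, 0.563, 0). Bent legs at its ends go down to the walls. The bar can turn in a light grip (30 N).
- low_corner (a point): The inside corner on the tote's floor opposite the handle, at (106, 71, 4) mm in the tote's frame: where the collars shall gather.
- collar1: Plain turned steel hose collar: upright cylinder 22 mm in diameter, 20 mm tall, about 35 g, dark bore in its top. Origin: centre of its underside. Loose on the tote's floor, in the half nearer the handle (tote x -90 to -15 mm). Slippery: starts sliding at 10 to 15 degrees of tilt; some 35 degrees brings it all the way, also along a wall.
- collar2: Plain turned steel hose collar: upright cylinder 22 mm in diameter, 20 mm tall, about 35 g, dark bore in its top. Origin: centre of its underside. Loose on the tote's floor, in the half nearer the handle (tote x -90 to -15 mm). Slippery: starts sliding at 10 to 15 degrees of tilt; some 35 degrees brings it all the way, also along a wall.
- collar3: Plain turned steel hose collar: upright cylinder 22 mm in diameter, 20 mm tall, about 35 g, dark bore in its top. Origin: centre of its underside. Loose on the tote's floor, in the half nearer the handle (tote x -90 to -15 mm). Slippery: starts sliding at 10 to 15 degrees of tilt; some 35 degrees brings it all the way, also along a wall.
- collar4: Plain turned steel hose collar: upright cylinder 22 mm in diameter, 20 mm tall, about 35 g, dark bore in its top. Origin: centre of its underside. Loose on the tote's floor, in the half nearer the handle (tote x -90 to -15 mm). Slippery: starts sliding at 10 to 15 degrees of tilt; some 35 degrees brings it all the way, also along a wall.
- stray: Plain turned steel hose collar: upright cylinder 22 mm in diameter, 20 mm tall, about 35 g, dark bore in its top. Origin: centre of its underside. The fifth collar, left upright by itself on the bench, outside the tote, to its left or its right.
- dispenser: Black desk tape dispenser, 150 x 60 mm, 94 mm high, 0.9 kg, standing on the other side of the tote from the stray collar. Origin: centre of its underside, long side along its x. Bystander.
- elbow: Black moulded pipe elbow lying on the bench, 38 mm in diameter, legs 75 and 65 mm. Origin: under the bend. Bystander.
- driver: Screwdriver with wooden handle, 180 mm long, lying on the bench along its x. Origin: under its middle. Bystander.

How it is judged (in metres and radians):
On the way, in this order (a step that is already met when the one before it is completed fails the run):
1. the stray collar lies in the level tote, released (x of stray in the frame of tote between -0.108 and 0.108 m and y of stray in the frame of tote between -0.073 and 0.073 m and z of stray in the frame of tote between -0.003 and 0.035 m and contact force between the fingers and stray below 0.1 N and contact force between tote and stray above 0.05 N and angle between tote's own z axis and vertical below 0.12 rad), for 0.2 s.
2. the tote is tilted with its handle held up (angle between tote's own z axis and vertical above 0.2 rad and contact force between the fingers and tote above 1 N), for 0.2 s.
At the end, for the whole second after the job is handed in: Gripper holds the tote at the bar (over 1 N), tilted 11 to 54 degrees, handle over 120 mm up, far corner down, nothing else propping it; all at rest; all five collars inside, each within 115 mm of the inside corner opposite the handle, untouched by the fingers; bystanders moved under 30 mm (all of step 2 and angle between tote's own z axis and vertical below 0.95 rad and height (world z) of handle above 0.12 m and distance between the grasp point and handle below 0.045 m and height (world z) of low_corner below 0.03 m and angular speed of tote below 0.15 rad/s and linear speed of each of tote, collar1, collar2, collar3, collar4, stray below 0.03 m/s and x of collar1 in the frame of tote between -0.108 and 0.108 m and y of collar1 in the frame of tote between -0.073 and 0.073 m and z of collar1 in the frame of tote between -0.003 and 0.05 m and distance between each of collar1, collar2, collar3, collar4, stray and low_corner below 0.115 m and contact force between the fingers and collar1 below 0.2 N and x of collar2 in the frame of tote between -0.108 and 0.108 m and y of collar2 in the frame of tote between -0.073 and 0.073 m and z of collar2 in the frame of tote between -0.003 and 0.05 m and contact force between the fingers and collar2 below 0.2 N and x of collar3 in the frame of tote between -0.108 and 0.108 m and y of collar3 in the frame of tote between -0.073 and 0.073 m and z of collar3 in the frame of tote between -0.003 and 0.05 m and contact force between the fingers and collar3 below 0.2 N and x of collar4 in the frame of tote between -0.108 and 0.108 m and y of collar4 in the frame of tote between -0.073 and 0.073 m and z of collar4 in the frame of tote between -0.003 and 0.05 m and contact force between the fingers and collar4 below 0.2 N and x of stray in the frame of tote between -0.108 and 0.108 m and y of stray in the frame of tote between -0.073 and 0.073 m and z of stray in the frame of tote between -0.003 and 0.05 m and contact force between the fingers and stray below 0.2 N and contact force between tote and dispenser below 0.3 N and distance of each of dispenser, elbow, driver from where it was at the start of the episode below 0.03 m and contact force between tote and elbow below 0.3 N and contact force between tote and driver below 0.3 N); the arm keeps its last pose, push and grip.
It fails at once if a bystander is moved more than 30 mm (distance of any of dispenser, elbow, driver from where it was at the start of the episode above 0.03 m).
It fails at once if the tote is tipped past 60 degrees (angle between tote's own z axis and vertical above 1.05 rad).
It fails at once if the tote is lifted clear of the bench (height (world z) of low_corner above 0.03 m).
It fails at once if a collar that lay in the tote is out of it (not (x of collar1 in the frame of tote between -0.108 and 0.108 m and y of collar1 in the frame of tote between -0.073 and 0.073 m and z of collar1 in the frame of tote between -0.003 and 0.08 m) or not (x of collar2 in the frame of tote between -0.108 and 0.108 m and y of collar2 in the frame of tote between -0.073 and 0.073 m and z of collar2 in the frame of tote between -0.003 and 0.08 m) or not (x of collar3 in the frame of tote between -0.108 and 0.108 m and y of collar3 in the frame of tote between -0.073 and 0.073 m and z of collar3 in the frame of tote between -0.003 and 0.08 m) or not (x of collar4 in the frame of tote between -0.108 and 0.108 m and y of collar4 in the frame of tote between -0.073 and 0.073 m and z of collar4 in the frame of tote between -0.003 and 0.08 m)).
It also fails if it takes over 53 s, if anything falls off the work surface, if the arm or the gripper's body presses on something with over 40 N, if the wrist force passes 120 N, or if a joint passes its speed limit or range.

### The arm

A 6-joint arm with a two-finger parallel gripper is mounted at the origin on the work surface. World frame = base frame: x ahead of the robot, y to its left, z up, the work surface at z = 0. Lengths are in m, angles in degrees, forces in N, time in s.
With the tool pointing down it reaches from about 0.275 to 0.725 m from the base axis. Payload 5.6 kg.
Tool frame: the origin (TCP) lies at the very end of the fingers, on their centre line; the grasp point (between the pads) lies manip.grip_depth behind it (manip.grip_depth is the distance from the TCP to the grasp point, in m); z points along the fingers, y is the line along which they close (so a half turn about z gives the same grasp; the last joint's range is limited). The gripper opens to 85 mm and grips with 20 to 120 N. Pads are 22 mm wide; open, the fingers measure 114 mm over their backs; the gripper's body (76 mm by 85 mm) begins 54 mm behind the grasp point. The pads swing forward as they close: fully open they stand 13 mm farther back than shut.
Start: joints at [-60.069, 14.616, 6.199, 0, -81.583, -16.306], TCP at [0.13, -0.535, 0.231] pointing down, gripper open.
Joint ranges: [-168.99, 168.99], [-69.2, 112.95], [-62.41, 85.93], [-164.36, 98.24], [-168.68, -3.75], [-174.98, 174.98]. Speed limits (degrees/s): [147.25, 147.25, 180, 180, 180, 180].

### API

Orientations are given as a 3x3 rotation matrix whose columns are the frame's x, y, z axes.
In Python, from plant import manip gives the robot as it stands.
- The arm moves only by the tool jog_arm, never from a script. Its argument "moves" is a list of rows, each an object of numbers: "jaw": the closure, from 0 (fully open) to 1 (shut); "dx", "dy", "dz": the shift along the tool's x, y, z in m; "rx", "ry", "rz": the turn, a rotation vector about the tool's x, y, z in degrees. A call has 1 to 20 rows; each row is the pose to reach, as a shift and turn from the pose commanded when the call began, along the tool's axes at that moment; what a row does not reach only later rows make up. A row lasts 1/10 s, in which the tool goes at most 50 mm and 8.59 degrees, less where a joint would pass 70% of its speed; a pose out of reach is approached as far as the arm can. A call with a gripper value outside its range is refused whole. The fingers move at their own pace and stop on an object; "grip_force" is the grip in N (left out, the last holds). Time passes only in rows, so rows that repeat a pose let the fingers close. It gives the time, the measured TCP pose, the force, the opening and the grip force at its end, in the units of the state.
- manip.get_state(): the state, without advancing time (a new reading comes with each control period).
- manip.capture(name): name is "scene" or "top" or "wrist"; returns a dict with "frame" (400x640x3 uint8, blue, green, red), "fx", "fy", "cx", "cy" (pixels), "rvec" (rotation vector, rad) and "tvec" (3), from world to camera coordinates, as OpenCV has them; the wrist camera has in their place "tool_from_camera" (4x4, takes a point from camera to tool coordinates, whose origin is the TCP and whose axes are the flange's). Camera axes: x right, y down, z forward; pixel columns grow to the right and rows downward; lengths in m; the calibration is good to about 2 mm. A picture is of the moment at which its call begins: read the wrist's pose just before it. There is no depth.
- manip.sign_off(): hands the job in; it is judged then, once.
Trained networks look in the newest picture that a camera, given by its name, has taken for a name from the list of things; names that differ only in an ending like _2 or _b are one class to them, and where a whole thing is asked for, a point or a joint stands for the part that bears it (a point fixed in the world has none). Each returns a list of dicts, best first, with "confidence" (0 to 1); they miss things now and then, are a little off and sometimes report something else, mostly with a low value. They report only what shows in the picture. A call takes as long as a camera call.
- manip.cut_out(camera, thing): "mask" (400x640 bool, what is visible of it) and "rect" ([left, top, width, height] in pixels, round what is visible of it).
- manip.pinpoint(camera, thing): "point" ([column, row] in pixels: a listed point, or the origin of a listed thing).
The state is a dict: "t": time; "joint_positions": joint angles; "joint_vel": joint speeds; "effort": joint torques, N m; "eef_pos": TCP position; "eef_rot": TCP orientation; "contact_force": force on the tool from outside, world axes, zero at the start; "wrist_torque": the same for the moment, N m; "opening": finger opening in m; "finger_force": force on a finger pad.
Only numpy, scipy, OpenCV 4.12 (cv2) and the standard library are available. Lean on these libraries where they do the work, as an engineer would, in place of code of your own. Each camera call takes 0.05 s, during which the arm holds its last target. There are 200 camera calls.

## Working session

There is one attempt and no reset: what is moved stays moved. The work goes in short steps, Python scripts to look and compute and a tool call to move; the robot and the scene stay as the last step left them, time stands still between calls to the robot, and variables do not carry over. Pictures are saved under pics/ and viewed, at most 10 in all, crops included, and the job is handed in when it is done.

Besides the shell and the picture viewer there is one more tool, called after "Emit:" by a JSON object that holds its "op" and its "data". jog_arm: Moves the arm, as the interface text tells. Its arguments: {"type":"object","properties":{"moves":{"type":"array","items":{"type":"object","properties":{"jaw":{"type":"number"},"dx":{"type":"number"},"dy":{"type":"number"},"dz":{"type":"number"},"rx":{"type":"number"},"ry":{"type":"number"},"rz":{"type":"number"}}}},"grip_force":{"type":"number"}},"required":["moves"]}

```bash
mkdir -p pics; cat > h.py <<'E'
import numpy as np, cv2
from plant import manip
def ray(c,px):
    K=np.array([[c['fx'],0,c['cx']],[0,c['fy'],c['cy']],[0,0,1.]])
    d=np.linalg.inv(K)@[px[0],px[1],1.]
    if 'rvec' in c:
        R=cv2.Rodrigues(np.array(c['rvec'],float))[0]; t=np.array(c['tvec'],float).ravel()
        return -R.T@t, R.T@d
    s=c['st']; T=np.array(c['tool_from_camera']); R=np.array(s['eef_rot'])
    return R@T[:3,3]+np.array(s['eef_pos']), R@T[:3,:3]@d
def at_z(c,px,z):
    o,d=ray(c,px); return o+d*(z-o[2])/d[2]
def cap(n):
    s=manip.get_state(); c=manip.capture(n); c['st']=s; return c
E
python3 - <<'E'
from h import *
print(manip.grip_depth)
for n in ('top','scene'):
    c=cap(n); cv2.imwrite(f'pics/{n}0.png',c['frame'])
    for t,z in (('tote',0),('handle',.09),('low_corner',.004),('collar1',0.004),('stray',0),('dispenser',0),('elbow',0),('driver',0)):
        for p in manip.pinpoint(n,t)[:6]:
            print(n,t,round(p['confidence'],2),np.round(p['point'],1),np.round(at_z(c,p['point'],z),3))
E
```

```text
0.0187
top tote 0.59 [350.4 203.1] [ 0.612 -0.032  0.   ]
top handle 0.93 [349.8 260.7] [ 0.453 -0.024  0.09 ]
top low_corner 0.59 [349.3 153.3] [ 0.748 -0.034  0.004]
top collar1 0.61 [362.7 219.1] [ 0.567 -0.063  0.004]
top collar1 0.6 [316.  215.7] [0.58  0.06  0.004]
top stray 0.45 [208.2 275.7] [0.43  0.347 0.   ]
top dispenser 0.96 [473.  257.5] [ 0.458 -0.345  0.   ]
top elbow 0.72 [238.5 185.3] [0.67  0.268 0.   ]
top driver 0.64 [445.5 166.1] [ 0.705 -0.291  0.   ]
scene tote 0.78 [301.9 249.3] [ 0.613 -0.043  0.   ]
scene handle 0.68 [257.2 186.5] [ 0.457 -0.028  0.09 ]
scene handle 0.67 [317.  235.3] [ 0.661 -0.045  0.09 ]
scene low_corner 0.91 [340.9 280.4] [ 0.736 -0.051  0.004]
scene collar1 0.63 [283.  223.5] [ 0.527 -0.018  0.004]
scene collar1 0.62 [285.6 240.9] [ 0.57  -0.053  0.004]
scene collar1 0.42 [317.2 232.5] [0.608 0.016 0.004]
scene collar1 0.38 [320.3 219.8] [0.586 0.052 0.004]
scene stray 0.45 [341.1 141.5] [0.42  0.337 0.   ]
scene elbow 0.95 [396.2 193.4] [0.671 0.26  0.   ]
scene driver 0.63 [244.7 355. ] [ 0.705 -0.298  0.   ]
```

View pics/top0.png

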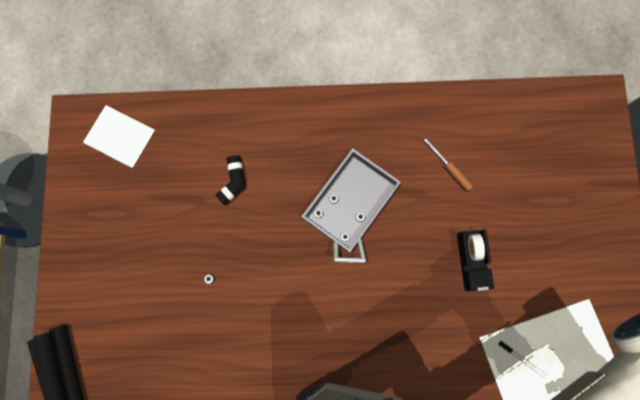

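The top view shows the stray at about (208,279), the tote handle at (350,261), its far corner at (352,150), and the dispenser on the right at (475,260). Next come the start pose and the stray's position.

```bash
python3 - <<'E'
from h import *
s=manip.get_state(); R=np.array(s['eef_rot']);p=np.array(s['eef_pos']);print(s['t'],np.round(R,3))
print(R.T@R.__class__(R) if 0 else '')
c=cap('top')
print(np.round(at_z(c,(208.3,279),.02),3))
for m in manip.cut_out('top','stray')[:2]: print(m['confidence'],m['rect'])
for w in ([.40,.05,.231],[.425,.342,.18]): print(w,np.round(R.T@(np.array(w)-p),3))
E
```

```text
0.9 [[-0.972 -0.236  0.   ]
 [-0.236  0.972 -0.   ]
 [-0.    -0.    -1.   ]]

[0.421 0.341 0.02 ]
[0.4, 0.05, 0.231] [-0.4    0.504  0.   ]
[0.425, 0.342, 0.18] [-0.494  0.782  0.051]
```

Emit:
{"op": "jog_arm", "data": {"moves": [{"dx": -0.4, "dy": 0.5, "jaw": 0}, {"dx": -0.4, "dy": 0.5}, {"dx": -0.4, "dy": 0.5}, {"dx": -0.4, "dy": 0.5}, {"dx": -0.4, "dy": 0.5}, {"dx": -0.4, "dy": 0.5}, {"dx": -0.4, "dy": 0.5}, {"dx": -0.4, "dy": 0.5}, {"dx": -0.4, "dy": 0.5}, {"dx": -0.4, "dy": 0.5}, {"dx": -0.4, "dy": 0.5}, {"dx": -0.4, "dy": 0.5}, {"dx": -0.4, "dy": 0.5}, {"dx": -0.45, "dy": 0.78, "dz": 0.05}, {"dx": -0.45, "dy": 0.78, "dz": 0.05}, {"dx": -0.45, "dy": 0.78, "dz": 0.05}, {"dx": -0.45, "dy": 0.78, "dz": 0.05}, {"dx": -0.45, "dy": 0.78, "dz": 0.05}, {"dx": -0.45, "dy": 0.78, "dz": 0.05}, {"dx": -0.45, "dy": 0.78, "dz": 0.05}]}}

```text
invalid input at $.moves[0]: expected keys jaw, dx, dy, dz, rx, ry, rz
```

```bash
python3 - <<'E'
from h import *
c=cap('wrist');s=c['st'];R=np.array(s['eef_rot']);p=np.array(s['eef_pos']);print(p)
cv2.imwrite('pics/w1.png',c['frame'])
for m in manip.cut_out('wrist','stray')[:3]: print(m['confidence'],m['rect'])
for q in manip.pinpoint('wrist','stray')[:3]:
    w=at_z(c,q['point'],0);print(q['confidence'],q['point'],w,R.T@(w-p))
E
```

```text
[ 0.12958982 -0.5345249   0.23130713]
```

View pics/w1.png

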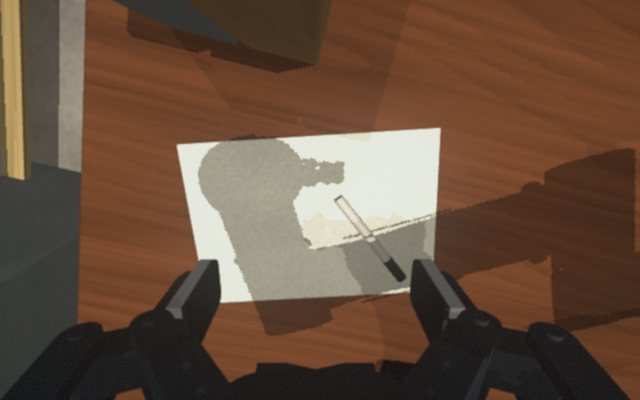

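The call was refused because every row needs all the keys. The wrist picture shows only a paper sheet at the start pose.

Emit:
{"op": "jog_arm", "data": {"moves": [{"dx": -0.4, "dy": 0.5, "dz": 0, "rx": 0, "ry": 0, "rz": 0, "jaw": 0}, {"dx": -0.4, "dy": 0.5, "dz": 0, "rx": 0, "ry": 0, "rz": 0, "jaw": 0}, {"dx": -0.4, "dy": 0.5, "dz": 0, "rx": 0, "ry": 0, "rz": 0, "jaw": 0}, {"dx": -0.4, "dy": 0.5, "dz": 0, "rx": 0, "ry": 0, "rz": 0, "jaw": 0}, {"dx": -0.4, "dy": 0.5, "dz": 0, "rx": 0, "ry": 0, "rz": 0, "jaw": 0}, {"dx": -0.4, "dy": 0.5, "dz": 0, "rx": 0, "ry": 0, "rz": 0, "jaw": 0}, {"dx": -0.4, "dy": 0.5, "dz": 0, "rx": 0, "ry": 0, "rz": 0, "jaw": 0}, {"dx": -0.4, "dy": 0.5, "dz": 0, "rx": 0, "ry": 0, "rz": 0, "jaw": 0}, {"dx": -0.4, "dy": 0.5, "dz": 0, "rx": 0, "ry": 0, "rz": 0, "jaw": 0}, {"dx": -0.4, "dy": 0.5, "dz": 0, "rx": 0, "ry": 0, "rz": 0, "jaw": 0}, {"dx": -0.4, "dy": 0.5, "dz": 0, "rx": 0, "ry": 0, "rz": 0, "jaw": 0}, {"dx": -0.4, "dy": 0.5, "dz": 0, "rx": 0, "ry": 0, "rz": 0, "jaw": 0}, {"dx": -0.4, "dy": 0.5, "dz": 0, "rx": 0, "ry": 0, "rz": 0, "jaw": 0}, {"dx": -0.45, "dy": 0.78, "dz": 0.05, "rx": 0, "ry": 0, "rz": 0, "jaw": 0}, {"dx": -0.45, "dy": 0.78, "dz": 0.05, "rx": 0, "ry": 0, "rz": 0, "jaw": 0}, {"dx": -0.45, "dy": 0.78, "dz": 0.05, "rx": 0, "ry": 0, "rz": 0, "jaw": 0}, {"dx": -0.45, "dy": 0.78, "dz": 0.05, "rx": 0, "ry": 0, "rz": 0, "jaw": 0}, {"dx": -0.45, "dy": 0.78, "dz": 0.05, "rx": 0, "ry": 0, "rz": 0, "jaw": 0}, {"dx": -0.45, "dy": 0.78, "dz": 0.05, "rx": 0, "ry": 0, "rz": 0, "jaw": 0}, {"dx": -0.45, "dy": 0.78, "dz": 0.05, "rx": 0, "ry": 0, "rz": 0, "jaw": 0}]}}

```text
t: 3.15
eef_pos: [0.3822, 0.3329, 0.1794]
eef_rot: [[-0.971, -0.239, -0.002], [-0.239, 0.971, -0.002], [0.002, -0.001, -1.0]]
contact_force: [0.1, -1.3, -0.3]
opening: 0.0852
finger_force: 0.0
```

```bash
python3 - <<'E'
from h import *
c=cap('wrist');s=c['st'];R=np.array(s['eef_rot']);p=np.array(s['eef_pos']);print(p,R.round(3))
cv2.imwrite('pics/w2.png',c['frame'])
for m in manip.cut_out('wrist','stray')[:3]: print(m['confidence'],m['rect'])
for q in manip.pinpoint('wrist','stray')[:3]:
    w=at_z(c,q['point'],0);print(q['confidence'],q['point'],w,R.T@(w-p))
E
```

```text
[0.38221232 0.33291764 0.17940006] [[-0.971 -0.239 -0.002]
 [-0.239  0.971 -0.002]
 [ 0.002 -0.001 -1.   ]]
0.75 [301.8, 203.4, 22.8, 24.4]
0.79 [314.9, 211.7] [0.42040973 0.34042981 0.        ] [-0.03924149 -0.00161492  0.17932472]
```

View pics/w2.png

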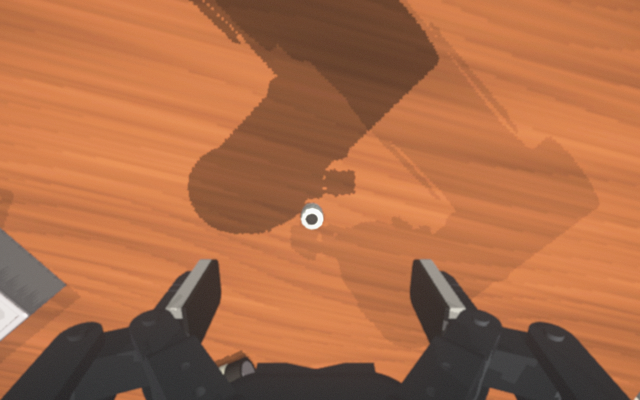

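The collar top is at (312,218), and the wrist and top measurements agree on the stray at (0.4205, 0.3405).

Emit:
{"op": "jog_arm", "data": {"grip_force": 30, "moves": [{"dx": -0.039, "dy": -0.0015, "dz": 0.04, "rx": 0, "ry": 0, "rz": 0, "jaw": 0}, {"dx": -0.039, "dy": -0.0015, "dz": 0.08, "rx": 0, "ry": 0, "rz": 0, "jaw": 0}, {"dx": -0.039, "dy": -0.0015, "dz": 0.12, "rx": 0, "ry": 0, "rz": 0, "jaw": 0}, {"dx": -0.039, "dy": -0.0015, "dz": 0.15, "rx": 0, "ry": 0, "rz": 0, "jaw": 0}, {"dx": -0.039, "dy": -0.0015, "dz": 0.165, "rx": 0, "ry": 0, "rz": 0, "jaw": 0}, {"dx": -0.039, "dy": -0.0015, "dz": 0.173, "rx": 0, "ry": 0, "rz": 0, "jaw": 0}, {"dx": -0.039, "dy": -0.0015, "dz": 0.173, "rx": 0, "ry": 0, "rz": 0, "jaw": 0.4}, {"dx": -0.039, "dy": -0.0015, "dz": 0.173, "rx": 0, "ry": 0, "rz": 0, "jaw": 0.7}, {"dx": -0.039, "dy": -0.0015, "dz": 0.173, "rx": 0, "ry": 0, "rz": 0, "jaw": 1}, {"dx": -0.039, "dy": -0.0015, "dz": 0.173, "rx": 0, "ry": 0, "rz": 0, "jaw": 1}, {"dx": -0.039, "dy": -0.0015, "dz": 0.173, "rx": 0, "ry": 0, "rz": 0, "jaw": 1}, {"dx": -0.039, "dy": -0.0015, "dz": 0.173, "rx": 0, "ry": 0, "rz": 0, "jaw": 1}, {"dx": -0.039, "dy": -0.0015, "dz": 0.173, "rx": 0, "ry": 0, "rz": 0, "jaw": 1}, {"dx": -0.039, "dy": -0.0015, "dz": 0.173, "rx": 0, "ry": 0, "rz": 0, "jaw": 1}]}}

```text
t: 4.7
eef_pos: [0.4219, 0.3378, 0.0093]
eef_rot: [[-0.972, -0.236, 0.001], [-0.236, 0.972, 0.001], [-0.001, 0.001, -1.0]]
contact_force: [-2.3, -0.8, 6.8]
opening: 0.0201
finger_force: 29.3
```

Emit:
{"op": "jog_arm", "data": {"moves": [{"dx": 0, "dy": 0, "dz": -0.04, "rx": 0, "ry": 0, "rz": 0, "jaw": 1}, {"dx": 0, "dy": 0, "dz": -0.08, "rx": 0, "ry": 0, "rz": 0, "jaw": 1}, {"dx": 0, "dy": 0, "dz": -0.12, "rx": 0, "ry": 0, "rz": 0, "jaw": 1}, {"dx": 0, "dy": 0, "dz": -0.15, "rx": 0, "ry": 0, "rz": 0, "jaw": 1}, {"dx": 0, "dy": 0, "dz": -0.15, "rx": 0, "ry": 0, "rz": 0, "jaw": 1}]}}

```text
t: 5.2
eef_pos: [0.4234, 0.3392, 0.1633]
eef_rot: [[-0.972, -0.236, 0.007], [-0.236, 0.972, 0.007], [-0.008, 0.005, -1.0]]
contact_force: [0.3, 0.5, -0.4]
opening: 0.0199
finger_force: 29.4
```

```bash
python3 - <<'E'
from h import *
s=manip.get_state();R=np.array(s['eef_rot']);p=np.array(s['eef_pos']);print(s['t'],p,s['opening'],s['finger_force'])
c=cap('top')
# rim corners clicked (top picture), handle via network
src=[(.110,.075,.055),(.110,-.075,.055),(-.110,-.075,.055),(-.110,.075,.055)]
px=[(353,150),(400,183),(349,250),(302,215)]
hp=manip.pinpoint('top','handle'); 
if hp: src.append((-.131,-.089,.09));px.append(hp[0]['point'])
W=np.array([at_z(c,q,a[2])[:2] for q,a in zip(px,src)]);S=np.array(src)[:,:2]
sc=S.mean(0);wc=W.mean(0);A=S-sc;B=W-wc
th=np.arctan2((A[:,0]*B[:,1]-A[:,1]*B[:,0]).sum(),(A*B).sum())
Q=np.array([[np.cos(th),-np.sin(th)],[np.sin(th),np.cos(th)]]);t=wc-Q@sc
print('yaw',np.degrees(th),'t',t,'res',(W-(S@Q.T+t)).round(4).tolist())
for q in [(334,199),(319,213),(360,217),(345,237)]: print('collar tote',(Q.T@(at_z(c,q,.024)[:2]-t)).round(3))
for n,v in (('handle',(-.131,-.089)),('corner',(.11,.075)),('drop',(.04,0))): print(n,(Q@v+t).round(4))
d=Q@np.array(v)+t;print('shift',R.T@np.array([d[0]-p[0],d[1]-p[1],0]))
E
```

```text
5.2 [0.42337979 0.33915487 0.16331441] 0.019943220002234096 29.438652992248535
yaw -38.63158053908443 t [ 0.61241123 -0.03344715] res [[-0.0028, 0.001], [-0.0013, 0.0006], [0.0023, 0.0002], [0.0015, -0.0], [0.0003, -0.0018]]
collar tote [-0.022  0.039]
collar tote [-0.075  0.048]
collar tote [-0.02  -0.044]
collar tote [-0.085 -0.044]
handle [ 0.4545 -0.0212]
corner [ 0.7452 -0.0435]
drop [ 0.6437 -0.0584]
shift [-0.12017193 -0.43834375 -0.00122896]
```

Emit:
{"op": "jog_arm", "data": {"moves": [{"dx": -0.122, "dy": -0.437, "dz": 0, "rx": 0, "ry": 0, "rz": 0, "jaw": 1}, {"dx": -0.122, "dy": -0.437, "dz": 0, "rx": 0, "ry": 0, "rz": 0, "jaw": 1}, {"dx": -0.122, "dy": -0.437, "dz": 0, "rx": 0, "ry": 0, "rz": 0, "jaw": 1}, {"dx": -0.122, "dy": -0.437, "dz": 0, "rx": 0, "ry": 0, "rz": 0, "jaw": 1}, {"dx": -0.122, "dy": -0.437, "dz": 0, "rx": 0, "ry": 0, "rz": 0, "jaw": 1}, {"dx": -0.122, "dy": -0.437, "dz": 0, "rx": 0, "ry": 0, "rz": 0, "jaw": 1}, {"dx": -0.122, "dy": -0.437, "dz": 0, "rx": 0, "ry": 0, "rz": 0, "jaw": 1}, {"dx": -0.122, "dy": -0.437, "dz": 0, "rx": 0, "ry": 0, "rz": 0, "jaw": 1}, {"dx": -0.122, "dy": -0.437, "dz": 0, "rx": 0, "ry": 0, "rz": 0, "jaw": 1}, {"dx": -0.122, "dy": -0.437, "dz": 0, "rx": 0, "ry": 0, "rz": 0, "jaw": 1}, {"dx": -0.122, "dy": -0.437, "dz": 0, "rx": 0, "ry": 0, "rz": 0, "jaw": 1}, {"dx": -0.122, "dy": -0.437, "dz": 0, "rx": 0, "ry": 0, "rz": 0, "jaw": 1}, {"dx": -0.122, "dy": -0.437, "dz": 0.04, "rx": 0, "ry": 0, "rz": 0, "jaw": 1}, {"dx": -0.122, "dy": -0.437, "dz": 0.08, "rx": 0, "ry": 0, "rz": 0, "jaw": 1}, {"dx": -0.122, "dy": -0.437, "dz": 0.11, "rx": 0, "ry": 0, "rz": 0, "jaw": 1}, {"dx": -0.122, "dy": -0.437, "dz": 0.13, "rx": 0, "ry": 0, "rz": 0, "jaw": 1}, {"dx": -0.122, "dy": -0.437, "dz": 0.14, "rx": 0, "ry": 0, "rz": 0, "jaw": 1}, {"dx": -0.122, "dy": -0.437, "dz": 0.14, "rx": 0, "ry": 0, "rz": 0, "jaw": 1}, {"dx": -0.122, "dy": -0.437, "dz": 0.14, "rx": 0, "ry": 0, "rz": 0, "jaw": 1}]}}

```text
t: 7.2
eef_pos: [0.6437, -0.0581, 0.0196]
eef_rot: [[-0.972, -0.237, 0.002], [-0.237, 0.972, -0.0], [-0.002, -0.001, -1.0]]
contact_force: [-0.4, -0.3, 0.1]
opening: 0.0201
finger_force: 29.6
```

Emit:
{"op": "jog_arm", "data": {"moves": [{"dx": 0, "dy": 0, "dz": 0.004, "rx": 0, "ry": 0, "rz": 0, "jaw": 1}, {"dx": 0, "dy": 0, "dz": 0.004, "rx": 0, "ry": 0, "rz": 0, "jaw": 1}, {"dx": 0, "dy": 0, "dz": 0.004, "rx": 0, "ry": 0, "rz": 0, "jaw": 0.6}, {"dx": 0, "dy": 0, "dz": 0.004, "rx": 0, "ry": 0, "rz": 0, "jaw": 0.5}, {"dx": 0, "dy": 0, "dz": 0.004, "rx": 0, "ry": 0, "rz": 0, "jaw": 0.5}, {"dx": 0, "dy": 0, "dz": 0.004, "rx": 0, "ry": 0, "rz": 0, "jaw": 0.5}, {"dx": 0, "dy": 0, "dz": 0.004, "rx": 0, "ry": 0, "rz": 0, "jaw": 0.5}, {"dx": 0, "dy": 0, "dz": -0.02, "rx": 0, "ry": 0, "rz": 0, "jaw": 0.5}, {"dx": 0, "dy": 0, "dz": -0.06, "rx": 0, "ry": 0, "rz": 0, "jaw": 0.5}, {"dx": 0, "dy": 0, "dz": -0.1, "rx": 0, "ry": 0, "rz": 0, "jaw": 0.5}, {"dx": 0, "dy": 0, "dz": -0.15, "rx": 0, "ry": 0, "rz": 0, "jaw": 0.5}, {"dx": 0, "dy": 0, "dz": -0.18, "rx": 0, "ry": 0, "rz": 0, "jaw": 0.5}, {"dx": 0, "dy": 0, "dz": -0.18, "rx": 0, "ry": 0, "rz": 0, "jaw": 0.5}]}}

```text
t: 8.5
eef_pos: [0.6455, -0.0591, 0.2047]
eef_rot: [[-0.972, -0.236, 0.011], [-0.236, 0.972, -0.0], [-0.011, -0.003, -1.0]]
contact_force: [0.3, 0.3, -0.3]
opening: 0.0427
finger_force: 0.0
```

```bash
python3 - <<'E'
from h import *
c=cap('wrist');cv2.imwrite('pics/w3.png',c['frame'])
print(c['st']['joint_positions'],c['st']['eef_pos'])
E
```

```text
[  8.6174032   25.93845187  18.76837209   0.1162758  -82.21491967
 -84.99488646] [ 0.64548747 -0.05907764  0.20465357]
```

View pics/w3.png

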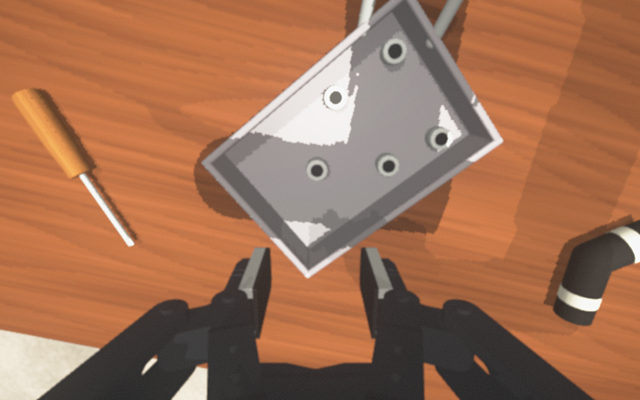

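All five collars stand upright in the tote, with the stray at about (317,170), and the handle is at the top edge. I'll go above the handle with the closing direction along the diagonal.

Emit:
{"op": "jog_arm", "data": {"moves": [{"dx": 0.163, "dy": 0.129, "dz": 0, "rx": 0, "ry": 0, "rz": -72, "jaw": 0.5}, {"dx": 0.163, "dy": 0.129, "dz": 0, "rx": 0, "ry": 0, "rz": -72, "jaw": 0.5}, {"dx": 0.163, "dy": 0.129, "dz": 0, "rx": 0, "ry": 0, "rz": -72, "jaw": 0.5}, {"dx": 0.163, "dy": 0.129, "dz": 0, "rx": 0, "ry": 0, "rz": -72, "jaw": 0.5}, {"dx": 0.163, "dy": 0.129, "dz": 0, "rx": 0, "ry": 0, "rz": -72, "jaw": 0.5}, {"dx": 0.163, "dy": 0.129, "dz": 0, "rx": 0, "ry": 0, "rz": -72, "jaw": 0.5}, {"dx": 0.163, "dy": 0.129, "dz": 0, "rx": 0, "ry": 0, "rz": -72, "jaw": 0.5}, {"dx": 0.163, "dy": 0.129, "dz": 0, "rx": 0, "ry": 0, "rz": -72, "jaw": 0.5}, {"dx": 0.163, "dy": 0.129, "dz": 0, "rx": 0, "ry": 0, "rz": -72, "jaw": 0.5}, {"dx": 0.163, "dy": 0.129, "dz": 0, "rx": 0, "ry": 0, "rz": -72, "jaw": 0.5}, {"dx": 0.163, "dy": 0.129, "dz": 0, "rx": 0, "ry": 0, "rz": -72, "jaw": 0.5}, {"dx": 0.163, "dy": 0.129, "dz": 0, "rx": 0, "ry": 0, "rz": -72, "jaw": 0.5}, {"dx": 0.163, "dy": 0.129, "dz": 0, "rx": 0, "ry": 0, "rz": -72, "jaw": 0.5}]}}

```text
t: 9.85
eef_pos: [0.454, 0.0282, 0.1981]
eef_rot: [[-0.077, -0.997, -0.0], [-0.997, 0.077, -0.0], [0.0, 0.0, -1.0]]
contact_force: [-0.8, -0.1, 0.7]
opening: 0.0426
finger_force: 0.0
```

```bash
python3 - <<'E'
from h import *
c=cap('wrist');cv2.imwrite('pics/w4.png',c['frame'])
s=c['st'];R=np.array(s['eef_rot']);p=np.array(s['eef_pos'])
for q in manip.pinpoint('wrist','handle')[:2]:
    w=at_z(c,q['point'],.09);print(q['confidence'],q['point'],w,R.T@(w-p))
E
```

```text
0.62 [310.5, 127.8] [ 0.45356626 -0.02683928  0.09      ] [ 0.05494498 -0.00383048  0.10807146]
```

View pics/w4.png

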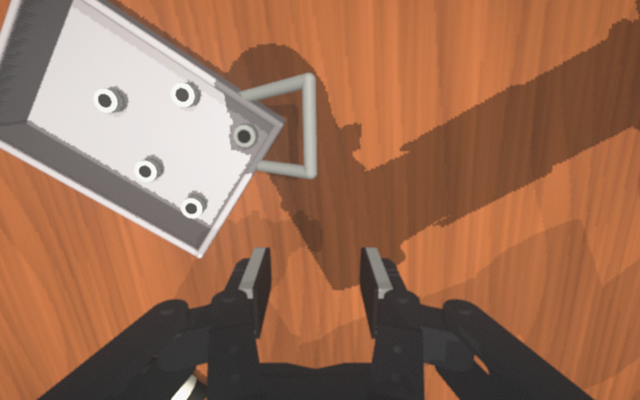

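The bar runs from (309,75) to (312,177), along the tool's x as wanted.

Emit:
{"op": "jog_arm", "data": {"grip_force": 30, "moves": [{"dx": 0.053, "dy": -0.004, "dz": 0, "rx": 0, "ry": 0, "rz": 0, "jaw": 0.5}, {"dx": 0.053, "dy": -0.004, "dz": 0.02, "rx": 0, "ry": 0, "rz": 0, "jaw": 0.5}, {"dx": 0.053, "dy": -0.004, "dz": 0.05, "rx": 0, "ry": 0, "rz": 0, "jaw": 0.5}, {"dx": 0.053, "dy": -0.004, "dz": 0.08, "rx": 0, "ry": 0, "rz": 0, "jaw": 0.5}, {"dx": 0.053, "dy": -0.004, "dz": 0.105, "rx": 0, "ry": 0, "rz": 0, "jaw": 0.5}, {"dx": 0.053, "dy": -0.004, "dz": 0.12, "rx": 0, "ry": 0, "rz": 0, "jaw": 0.5}, {"dx": 0.053, "dy": -0.004, "dz": 0.127, "rx": 0, "ry": 0, "rz": 0, "jaw": 0.5}, {"dx": 0.053, "dy": -0.004, "dz": 0.127, "rx": 0, "ry": 0, "rz": 0, "jaw": 0.5}, {"dx": 0.053, "dy": -0.004, "dz": 0.127, "rx": 0, "ry": 0, "rz": 0, "jaw": 0.7}, {"dx": 0.053, "dy": -0.004, "dz": 0.127, "rx": 0, "ry": 0, "rz": 0, "jaw": 0.8}, {"dx": 0.053, "dy": -0.004, "dz": 0.127, "rx": 0, "ry": 0, "rz": 0, "jaw": 0.9}, {"dx": 0.053, "dy": -0.004, "dz": 0.127, "rx": 0, "ry": 0, "rz": 0, "jaw": 1}, {"dx": 0.053, "dy": -0.004, "dz": 0.127, "rx": 0, "ry": 0, "rz": 0, "jaw": 1}, {"dx": 0.053, "dy": -0.004, "dz": 0.127, "rx": 0, "ry": 0, "rz": 0, "jaw": 1}, {"dx": 0.053, "dy": -0.004, "dz": 0.127, "rx": 0, "ry": 0, "rz": 0, "jaw": 1}]}}

```text
t: 11.45
eef_pos: [0.4547, -0.0247, 0.0722]
eef_rot: [[-0.076, -0.997, 0.002], [-0.997, 0.076, 0.0], [-0.0, -0.002, -1.0]]
contact_force: [-2.3, 0.4, 6.0]
opening: 0.0087
finger_force: 29.4
```

```bash
python3 -c "
from numpy import *
r=hypot(.2915,.09);a=arctan2(.09,.2915)
for d in range(2,41,2): print(d,round(r*(cos(a)-cos(a+radians(d))),4),round(r*(sin(a+radians(d))-sin(a)),4))"
```

```text
2 0.0033 0.0101
4 0.007 0.0201
6 0.011 0.03
8 0.0154 0.0397
10 0.0201 0.0493
12 0.0251 0.0586
14 0.0304 0.0678
16 0.0361 0.0769
18 0.0421 0.0857
20 0.0484 0.0943
22 0.0549 0.1026
24 0.0618 0.1108
26 0.069 0.1187
28 0.0764 0.1263
30 0.0841 0.1337
32 0.092 0.1408
34 0.1002 0.1476
36 0.1086 0.1542
38 0.1172 0.1604
40 0.126 0.1663
```

Emit:
{"op": "jog_arm", "data": {"moves": [{"dx": 0, "dy": -0.003, "dz": -0.01, "rx": 0, "ry": 0, "rz": 0, "jaw": 1}, {"dx": 0, "dy": -0.005, "dz": -0.015, "rx": 0, "ry": 0, "rz": 0, "jaw": 1}, {"dx": 0, "dy": -0.007, "dz": -0.02, "rx": 0, "ry": 0, "rz": 0, "jaw": 1}, {"dx": 0, "dy": -0.009, "dz": -0.025, "rx": 0, "ry": 0, "rz": 0, "jaw": 1}, {"dx": 0, "dy": -0.011, "dz": -0.03, "rx": 0, "ry": 0, "rz": 0, "jaw": 1}, {"dx": 0, "dy": -0.013, "dz": -0.035, "rx": 0, "ry": 0, "rz": 0, "jaw": 1}, {"dx": 0, "dy": -0.0155, "dz": -0.04, "rx": 0, "ry": 0, "rz": 0, "jaw": 1}, {"dx": 0, "dy": -0.018, "dz": -0.045, "rx": 0, "ry": 0, "rz": 0, "jaw": 1}, {"dx": 0, "dy": -0.02, "dz": -0.049, "rx": 0, "ry": 0, "rz": 0, "jaw": 1}, {"dx": 0, "dy": -0.02, "dz": -0.049, "rx": 0, "ry": 0, "rz": 0, "jaw": 1}]}}

```text
t: 12.45
eef_pos: [0.4747, -0.0264, 0.1209]
eef_rot: [[-0.076, -0.997, 0.001], [-0.997, 0.076, 0.0], [-0.0, -0.001, -1.0]]
contact_force: [-0.2, 0.1, -4.7]
opening: 0.0091
finger_force: 29.1
```

```bash
python3 - <<'E'
from h import *
c=cap('scene');cv2.imwrite('pics/s5.png',c['frame'])
E
```

```text
(no output)
```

View pics/s5.png

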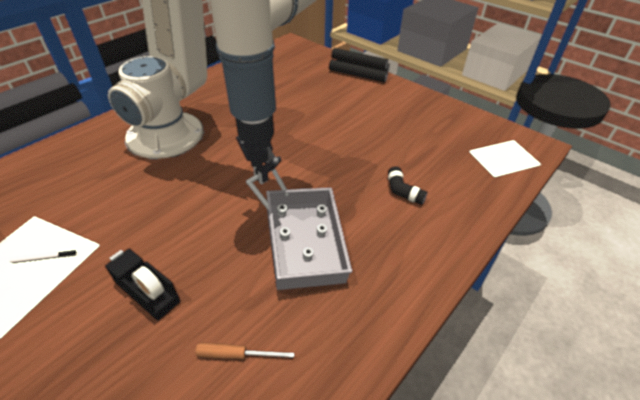

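The tote is held at the handle at (262,180) and tilted about 10°, with the collars in place. I'll continue along the arc to 38°.

Emit:
{"op": "jog_arm", "data": {"moves": [{"dx": 0, "dy": -0.005, "dz": -0.009, "rx": 0, "ry": 0, "rz": 0, "jaw": 1}, {"dx": 0, "dy": -0.01, "dz": -0.0185, "rx": 0, "ry": 0, "rz": 0, "jaw": 1}, {"dx": 0, "dy": -0.013, "dz": -0.023, "rx": 0, "ry": 0, "rz": 0, "jaw": 1}, {"dx": 0, "dy": -0.016, "dz": -0.0275, "rx": 0, "ry": 0, "rz": 0, "jaw": 1}, {"dx": 0, "dy": -0.019, "dz": -0.032, "rx": 0, "ry": 0, "rz": 0, "jaw": 1}, {"dx": 0, "dy": -0.022, "dz": -0.0365, "rx": 0, "ry": 0, "rz": 0, "jaw": 1}, {"dx": 0, "dy": -0.0285, "dz": -0.045, "rx": 0, "ry": 0, "rz": 0, "jaw": 1}, {"dx": 0, "dy": -0.035, "dz": -0.0535, "rx": 0, "ry": 0, "rz": 0, "jaw": 1}, {"dx": 0, "dy": -0.0415, "dz": -0.0615, "rx": 0, "ry": 0, "rz": 0, "jaw": 1}, {"dx": 0, "dy": -0.049, "dz": -0.0695, "rx": 0, "ry": 0, "rz": 0, "jaw": 1}, {"dx": 0, "dy": -0.0565, "dz": -0.077, "rx": 0, "ry": 0, "rz": 0, "jaw": 1}, {"dx": 0, "dy": -0.064, "dz": -0.0845, "rx": 0, "ry": 0, "rz": 0, "jaw": 1}, {"dx": 0, "dy": -0.072, "dz": -0.0915, "rx": 0, "ry": 0, "rz": 0, "jaw": 1}, {"dx": 0, "dy": -0.08, "dz": -0.0985, "rx": 0, "ry": 0, "rz": 0, "jaw": 1}, {"dx": 0, "dy": -0.0885, "dz": -0.105, "rx": 0, "ry": 0, "rz": 0, "jaw": 1}, {"dx": 0, "dy": -0.097, "dz": -0.111, "rx": 0, "ry": 0, "rz": 0, "jaw": 1}, {"dx": 0, "dy": -0.097, "dz": -0.111, "rx": 0, "ry": 0, "rz": 0, "jaw": 1}, {"dx": 0, "dy": -0.097, "dz": -0.111, "rx": 0, "ry": 0, "rz": 0, "jaw": 1}, {"dx": 0, "dy": -0.097, "dz": -0.111, "rx": 0, "ry": 0, "rz": 0, "jaw": 1}, {"dx": 0, "dy": -0.097, "dz": -0.111, "rx": 0, "ry": 0, "rz": 0, "jaw": 1}]}}

```text
t: 14.5
eef_pos: [0.5703, -0.0338, 0.2309]
eef_rot: [[-0.076, -0.997, -0.001], [-0.997, 0.076, 0.0], [-0.0, 0.001, -1.0]]
contact_force: [0.6, 0.2, -4.2]
opening: 0.0088
finger_force: 29.4
```

```bash
python3 - <<'E'
from h import *
c=cap('scene');cv2.imwrite('pics/s6.png',cv2.resize(c['frame'][120:320,200:440],(720,600)))
E
```

```text
(no output)
```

View pics/s6.png

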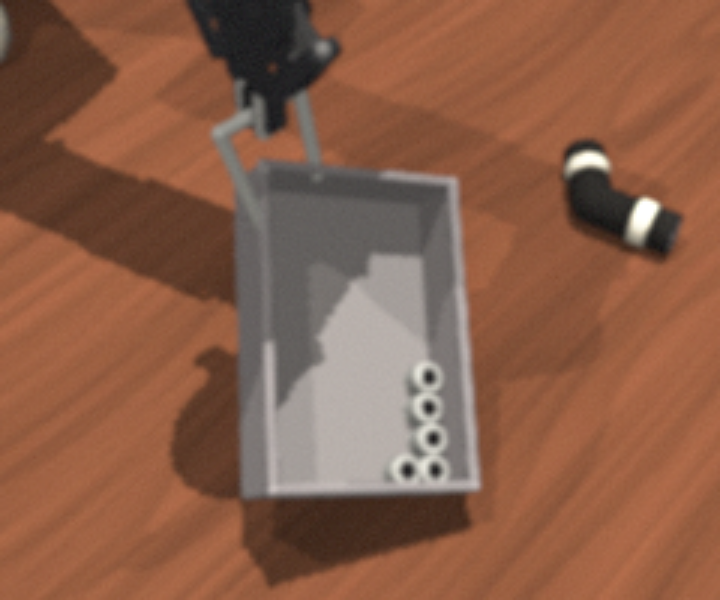

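All five collars are gathered in the low corner: four along the right wall and one beside them, with the farthest about 80 mm from the corner. I'll let things settle briefly, then hand in.

Emit:
{"op": "jog_arm", "data": {"moves": [{"dx": 0, "dy": 0, "dz": 0, "rx": 0, "ry": 0, "rz": 0, "jaw": 1}, {"dx": 0, "dy": 0, "dz": 0, "rx": 0, "ry": 0, "rz": 0, "jaw": 1}, {"dx": 0, "dy": 0, "dz": 0, "rx": 0, "ry": 0, "rz": 0, "jaw": 1}, {"dx": 0, "dy": 0, "dz": 0, "rx": 0, "ry": 0, "rz": 0, "jaw": 1}, {"dx": 0, "dy": 0, "dz": 0, "rx": 0, "ry": 0, "rz": 0, "jaw": 1}]}}

```text
t: 15.05
eef_pos: [0.5707, -0.0338, 0.2312]
eef_rot: [[-0.076, -0.997, -0.0], [-0.997, 0.076, 0.0], [-0.0, 0.0, -1.0]]
contact_force: [-0.1, -0.2, -4.4]
opening: 0.0091
finger_force: 29.4
```

```bash
python3 -c "
from plant import manip
print(manip.sign_off())"
```

```text
the job is handed in; nothing more can be done
None
```

I handed the job in at about 15 s: the stray is in the tote, which the gripper holds by its bar at about 38°, and the last picture shows all five collars in the corner opposite the handle; sign-off returned no verdict.

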